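Stopper the fragrance flasks and load the carrying tray

ROBOT

A 7-joint arm with a two-finger parallel gripper is mounted at the origin on a cart in front of the work surface, level with it; the furniture and walls round the work are solid. World frame = base frame: x ahead of the robot, y to its left, z up, the work surface at z = 0. Lengths are in m, angles in degrees, forces in N, time in s.
With the tool pointing down it reaches from about 0.4 to 0.85 m from the base axis. Payload 6.9 kg.
Tool frame: the origin (TCP) lies on the mounting face of the last link; the fingertips stand 173 mm ahead of it and the grasp point (between the pads) lies 155 mm ahead of it; z points along the fingers, y is the line along which they close (so a half turn about z gives the same grasp; the last joint's range is limited). The gripper opens to 85 mm and grips with 20 to 120 N. Pads are 22 mm wide; open, the fingers measure 114 mm over their backs; the gripper's body (76 mm by 85 mm) begins 54 mm behind the grasp point. The pads swing forward as they close: fully open they stand 13 mm farther back than shut.
Start: joints at [76.289, 29.078, -13.613, 85.955, 7.202, 65.827, -8.869], TCP at [0.211, -0.588, 0.405] pointing down, gripper open.
Joint ranges: [-176.47, 176.47], [-13.61, 117.27], [-81.72, 77.17], [0.22, 143.17], [-87.28, 267.28], [10, 112.55], [-165.47, 165.47]. Speed limits (degrees/s): [136.94, 136.94, 180, 180, 180, 180, 180].

INTERFACE

Orientations are given as a 3x3 rotation matrix whose columns are the frame's x, y, z axes.
In Python, from station import env, capture, ticket gives the robot as it stands.
- The arm moves only by the tool send_rows, never from a script. Its arguments are lists of equal length, an entry for each row: "offset": the shift along the tool's x, y, z in cm, a list of three; "rot": the turn, a rotation vector about the tool's x, y, z in rad, a list of three; "grip": the finger opening in cm, from 0 to 8.54. In form: {"offset": [[tx, ty, tz], ...], "rot": [[rx, ry, rz], ...], "grip": [grip, ...]}. A call has 1 to 10 rows; each row is the pose to reach, as a shift and turn from the pose commanded when the call began, along the tool's axes at that moment; what a row does not reach only later rows make up. A row lasts 1/8 s, in which the tool goes at most 62.5 mm and 10.7 degrees, less where a joint would pass 70% of its speed; a pose out of reach is approached as far as the arm can. A call with a gripper value outside its range is refused whole. The fingers move at their own pace and stop on an object; the grip force is fixed at half the most. Time passes only in rows, so rows that repeat a pose let the fingers close. It gives the time, the measured TCP pose, the force, the opening and the grip force at its end, in the units of the state.
- env.get_state(): the state, without advancing time (a new reading comes with each control period).
- capture(name): name is "scene" or "top" or "wrist"; returns a dict with "img" (400x640x3 uint8, red, green, blue), "depth" (400x640 float32, m along the optical axis (not along the pixel's ray), 0 where there is no reading), "fx", "fy", "cx", "cy" (pixels), "rvec" (rotation vector, rad) and "tvec" (3), from world to camera coordinates, as OpenCV has them; the wrist camera has in their place "T_tool_cam" (4x4, takes a point from camera to tool coordinates, whose origin is the TCP and whose axes are the flange's). Camera axes: x right, y down, z forward; pixel columns grow to the right and rows downward; lengths in m; the calibration is good to about 2 mm. A picture is of the moment at which its call begins: read the wrist's pose just before it.
- ticket.close_job(): hands the job in; it is judged then, once.
The state is a dict: "clock": time; "joints": joint angles; "joint_velocities": joint speeds; "joint_torque": joint torques, N m; "position": TCP position; "eef_rot": TCP orientation; "ft_force": force on the tool from outside, world axes, zero at the start; "torque": the same for the moment, N m; "finger_gap": finger opening in m; "grasp_force": force on a finger pad.
Only numpy, scipy, OpenCV 4.12 (cv2) and the standard library are available. Lean on these libraries where they do the work, as an engineer would, in place of code of your own. Each camera call takes 0.05 s, during which the arm holds its last target. There are 200 camera calls.

TASK

Close every fragrance flask on the bench with the stopper of its collar's colour, pushed home until the flange sits on the rim, and stand the flasks upright in the carrying tray, one to a pocket and right down on the floor, all with their paper labels facing the tray's white rail. Stopper each flask before you lift it, and leave the other things on the bench where they are.

Things in the scene. Friction and masses are not known exactly. Their poses are not given: they have to be found in the camera images.
- tray: Fixed pale wooden carrying tray, 141 x 141 mm, 26 mm high, origin under its centre on the worktop. Four square pockets 61 mm wide, open at the top, floor 4 mm above the origin, centres at x = +-34 mm, y = +-34 mm of its frame. The rail on its own -x side is painted white, the others are bare wood.
- block: Fixed dark wooden block for the stoppers, 46 x 208 x 30 mm high, origin under its centre; four round wells, 26 mm wide and open downwards, in a row along its y axis at y = -81, -27, +27, +81 mm. A stopper hangs in a well by its flange, to be lifted straight up.
- flask_red_neck (a point): Loose amber flask with a red collar at the foot of its neck, 0.25 kg (varies). Square body 54 x 54 mm up to 58 mm high (the lowest 6 mm are 50 x 50 mm; the base is thick and heavy), collar 43 mm wide up to 64 mm, round neck 36 mm wide up to the rim at 104 mm; round bore 26 mm wide, 34 mm deep. This point is on the axis, 86 mm above the underside, where the neck is gripped. z up; x points to the face with the white paper label. Up to one of the four flasks may be absent.
- flask_red_label (a point): Point on the label side of the red-collared flask, 27 mm from its axis along its x, level with the neck point. White paper on that side face and along that edge of the shoulder.
- stopper_red_head (a point): Loose red stopper, 64 mm long, 40 g: tapered black plug 24 mm long (17 mm wide at the foot, 23 mm at the top), flange 31 mm wide and 4 mm thick, then a round head 25 mm wide and 36 mm tall. This point is on the axis at the middle of the head, 47 mm above the foot, 23 mm above the flange's underside, which rests on the flask's rim when it is seated (then this point is 41 mm above the neck point). z up. It belongs to the flask with the red collar.
- flask_yellow_neck (a point): Loose amber flask with a yellow collar at the foot of its neck, 0.25 kg (varies). Square body 54 x 54 mm up to 58 mm high (the lowest 6 mm are 50 x 50 mm; the base is thick and heavy), collar 43 mm wide up to 64 mm, round neck 36 mm wide up to the rim at 104 mm; round bore 26 mm wide, 34 mm deep. This point is on the axis, 86 mm above the underside, where the neck is gripped. z up; x points to the face with the white paper label. Up to one of the four flasks may be absent.
- flask_yellow_label (a point): Point on the label side of the yellow-collared flask, 27 mm from its axis along its x, level with the neck point. White paper on that side face and along that edge of the shoulder.
- stopper_yellow_head (a point): Loose yellow stopper, 64 mm long, 40 g: tapered black plug 24 mm long (17 mm wide at the foot, 23 mm at the top), flange 31 mm wide and 4 mm thick, then a round head 25 mm wide and 36 mm tall. This point is on the axis at the middle of the head, 47 mm above the foot, 23 mm above the flange's underside, which rests on the flask's rim when it is seated (then this point is 41 mm above the neck point). z up. It belongs to the flask with the yellow collar.
- flask_green_neck (a point): Loose amber flask with a green collar at the foot of its neck, 0.25 kg (varies). Square body 54 x 54 mm up to 58 mm high (the lowest 6 mm are 50 x 50 mm; the base is thick and heavy), collar 43 mm wide up to 64 mm, round neck 36 mm wide up to the rim at 104 mm; round bore 26 mm wide, 34 mm deep. This point is on the axis, 86 mm above the underside, where the neck is gripped. z up; x points to the face with the white paper label. Up to one of the four flasks may be absent.
- flask_green_label (a point): Point on the label side of the green-collared flask, 27 mm from its axis along its x, level with the neck point. White paper on that side face and along that edge of the shoulder.
- stopper_green_head (a point): Loose green stopper, 64 mm long, 40 g: tapered black plug 24 mm long (17 mm wide at the foot, 23 mm at the top), flange 31 mm wide and 4 mm thick, then a round head 25 mm wide and 36 mm tall. This point is on the axis at the middle of the head, 47 mm above the foot, 23 mm above the flange's underside, which rests on the flask's rim when it is seated (then this point is 41 mm above the neck point). z up. It belongs to the flask with the green collar.
- flask_blue_neck (a point): Loose amber flask with a blue collar at the foot of its neck, 0.25 kg (varies). Square body 54 x 54 mm up to 58 mm high (the lowest 6 mm are 50 x 50 mm; the base is thick and heavy), collar 43 mm wide up to 64 mm, round neck 36 mm wide up to the rim at 104 mm; round bore 26 mm wide, 34 mm deep. This point is on the axis, 86 mm above the underside, where the neck is gripped. z up; x points to the face with the white paper label. Up to one of the four flasks may be absent.
- flask_blue_label (a point): Point on the label side of the blue-collared flask, 27 mm from its axis along its x, level with the neck point. White paper on that side face and along that edge of the shoulder.
- stopper_blue_head (a point): Loose blue stopper, 64 mm long, 40 g: tapered black plug 24 mm long (17 mm wide at the foot, 23 mm at the top), flange 31 mm wide and 4 mm thick, then a round head 25 mm wide and 36 mm tall. This point is on the axis at the middle of the head, 47 mm above the foot, 23 mm above the flange's underside, which rests on the flask's rim when it is seated (then this point is 41 mm above the neck point). z up. It belongs to the flask with the blue collar.
- funnel: White funnel standing mouth down, 93 x 93 x 82 mm, a bystander to be left where it is; origin at its underside.
- wooden_lid: Loose round wooden jar lid, 72 x 72 x 10 mm, a bystander to be left where it is; origin at its underside.
- candle_a: Finished candle in a clear glass, 69 x 69 x 82 mm, a bystander to be left where it is; origin at its underside.
Not all that is in view belongs to the job. What is meant by the part that bears stopper_yellow_head is not pink, and is the larger of those in its own colour.

How it is judged (in metres and radians):
At the end, for the whole second after the job is handed in: Every flask present carries the stopper of its own colour, flange on the rim (within 3.5 mm, axes within 6 mm and 0.12 rad), and stands upright at rest in a pocket of the tray, on the pocket floor, with its label side towards the white rail (to about 40 degrees) (z of stopper_red_head in the frame of flask_red_neck between 0.036 and 0.0445 m and horizontal distance between stopper_red_head and flask_red_neck below 0.006 m and angle between the z axis of stopper_red_head and the z axis of flask_red_neck, either way round below 0.12 rad and z of flask_red_neck in the frame of tray between 0.082 and 0.096 m and angle between each of flask_red_neck, flask_yellow_neck, flask_green_neck, flask_blue_neck's own z axis and vertical below 0.1 rad and x of flask_red_neck in the frame of tray between -0.042 and 0.042 m and y of flask_red_neck in the frame of tray between -0.042 and 0.042 m and (x of flask_red_label in the frame of tray below -0.052 m or (x of flask_red_neck in the frame of tray above 0.02 m and x of flask_red_label in the frame of tray below 0.016 m)) and linear speed of each of flask_red, stopper_red, flask_yellow, stopper_yellow, flask_green, stopper_green, flask_blue, stopper_blue below 0.02 m/s and z of stopper_yellow_head in the frame of flask_yellow_neck between 0.036 and 0.0445 m and horizontal distance between stopper_yellow_head and flask_yellow_neck below 0.006 m and angle between the z axis of stopper_yellow_head and the z axis of flask_yellow_neck, either way round below 0.12 rad and z of flask_yellow_neck in the frame of tray between 0.082 and 0.096 m and x of flask_yellow_neck in the frame of tray between -0.042 and 0.042 m and y of flask_yellow_neck in the frame of tray between -0.042 and 0.042 m and (x of flask_yellow_label in the frame of tray below -0.052 m or (x of flask_yellow_neck in the frame of tray above 0.02 m and x of flask_yellow_label in the frame of tray below 0.016 m)) and z of stopper_green_head in the frame of flask_green_neck between 0.036 and 0.0445 m and horizontal distance between stopper_green_head and flask_green_neck below 0.006 m and angle between the z axis of stopper_green_head and the z axis of flask_green_neck, either way round below 0.12 rad and z of flask_green_neck in the frame of tray between 0.082 and 0.096 m and x of flask_green_neck in the frame of tray between -0.042 and 0.042 m and y of flask_green_neck in the frame of tray between -0.042 and 0.042 m and (x of flask_green_label in the frame of tray below -0.052 m or (x of flask_green_neck in the frame of tray above 0.02 m and x of flask_green_label in the frame of tray below 0.016 m)) and z of stopper_blue_head in the frame of flask_blue_neck between 0.036 and 0.0445 m and horizontal distance between stopper_blue_head and flask_blue_neck below 0.006 m and angle between the z axis of stopper_blue_head and the z axis of flask_blue_neck, either way round below 0.12 rad and z of flask_blue_neck in the frame of tray between 0.082 and 0.096 m and x of flask_blue_neck in the frame of tray between -0.042 and 0.042 m and y of flask_blue_neck in the frame of tray between -0.042 and 0.042 m and (x of flask_blue_label in the frame of tray below -0.052 m or (x of flask_blue_neck in the frame of tray above 0.02 m and x of flask_blue_label in the frame of tray below 0.016 m))); the robot touches nothing.
It fails at once if a flask is lifted off the worktop without its stopper ((height (world z) of flask_red_neck above 0.116 m and distance between stopper_red_head and flask_red_neck above 0.065 m) or (height (world z) of flask_yellow_neck above 0.116 m and distance between stopper_yellow_head and flask_yellow_neck above 0.065 m) or (height (world z) of flask_green_neck above 0.116 m and distance between stopper_green_head and flask_green_neck above 0.065 m) or (height (world z) of flask_blue_neck above 0.116 m and distance between stopper_blue_head and flask_blue_neck above 0.065 m)).
It fails at once if the funnel, the wooden lid or the finished candle is knocked aside by more than 40 mm (distance of any of funnel, wooden_lid, candle_a from where it was at the start of the episode above 0.04 m).
Of flask_red, flask_yellow, flask_green, flask_blue only 3 to 4 are there at a start; the rules pass over those that are not, and their reading is None.
At some moment in a run one of flask_red, flask_yellow, flask_green, flask_blue may be knocked a few centimetres aside while the robot is not near it.
It also fails if it takes over 210 s, if anything falls off the work surface, if the arm or the gripper's body presses on something with over 40 N, if the wrist force passes 120 N, or if a joint passes its speed limit or range.

## Working session

There is one attempt and no reset: what is moved stays moved. The work goes in short steps, Python scripts to look and compute and a tool call to move; the robot and the scene stay as the last step left them, time stands still between calls to the robot, and variables do not carry over. Pictures are saved under pics/ and viewed, at most 14 in all, crops included, and the job is handed in when it is done.

Besides the shell and the picture viewer there is one more tool, called by a JSON object that holds its "method" and its "body". send_rows: Moves the arm, as the interface text tells. Its arguments: {"type":"object","properties":{"offset":{"type":"array","items":{"type":"array","items":{"type":"number"}}},"rot":{"type":"array","items":{"type":"array","items":{"type":"number"}}},"grip":{"type":"array","items":{"type":"number"}}},"required":["offset","rot","grip"]}

```bash
ls; mkdir -p pics
python3 - <<'E'
from station import env,capture
import cv2,numpy as np
s=env.get_state();print({k:np.round(v,3).tolist() for k,v in s.items()})
for n in("scene","top"):
    c=capture(n);cv2.imwrite(f"pics/{n}0.png",c["img"][:,:,::-1]);print(n,c["fx"],c["cx"],c["cy"],c["rvec"],c["tvec"])
E
```

```text
pics
{'clock': 0.0, 'joints': [76.288, 29.127, -13.61, 86.01, 7.203, 65.826, -8.868], 'joint_velocities': [-0.012, 0.032, -0.045, 0.06, -0.031, -0.07, 0.048], 'joint_torque': [-0.001, -62.06, -2.188, -24.966, 0.012, 0.012, 0.0], 'position': [0.211, -0.588, 0.404], 'eef_rot': [[0.941, 0.338, -0.001], [0.338, -0.941, 0.002], [-0.0, -0.002, -1.0]], 'ft_force': [0.322, -0.677, -0.442], 'torque': [-0.029, -0.068, -0.009], 'grasp_force': 0.0, 'finger_gap': 0.086}
scene 427.04042531238207 314.11340868998917 202.25960400473775 [ 1.19562522 -1.87040932  1.20191974] [0.51455621 0.21425339 0.52155641]
top 452.3370585277219 320.5371340549218 201.08379125045832 [ 2.09866934 -2.08839708  0.24159721] [0.30856467 0.56390496 0.82930761]
```

View pics/scene0.png

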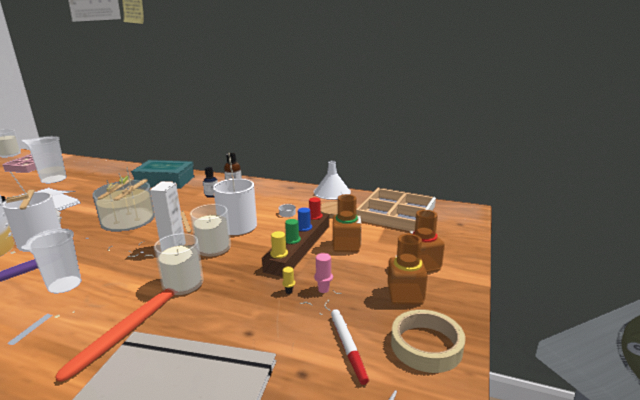

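View pics/top0.png

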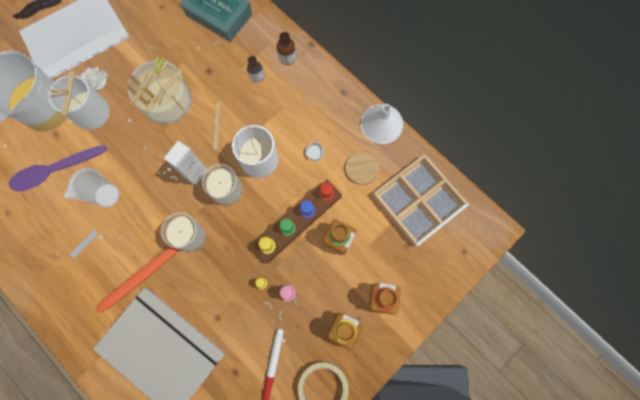

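Scene: three flasks, at top-view (340,236) green, (385,297) red and (345,330) yellow; blue is absent. The tray is at (420,200). Yellow stopper candidates are the block one (267,245) and the small loose one (261,284); the pink one is at (288,293). The larger yellow, in the block, fits the description. I'll confirm it in a crop and measure.

```bash
cat > h.py <<'E'
from station import env,capture
import cv2,numpy as np
def world(c,s=None):
    d=c["depth"];v,u=np.mgrid[:400,:640]
    P=np.stack([(u-c["cx"])/c["fx"]*d,(v-c["cy"])/c["fy"]*d,d],-1)
    if "rvec" in c:
        R=cv2.Rodrigues(np.array(c["rvec"]))[0]; return (P-np.array(c["tvec"]))@R
    T=np.array(c["T_tool_cam"]);P=P@T[:3,:3].T+T[:3,3]
    return P@np.array(s["eef_rot"]).T+np.array(s["position"])
def hsv(c): return cv2.cvtColor(c["img"],cv2.COLOR_RGB2HSV)
HUE=dict(red=(172,6),yellow=(24,34),green=(50,85),blue=(105,130))
def cmask(c,n,smin=150,vmin=60):
    h=hsv(c);a,b=HUE[n];H=h[...,0]
    m=((H>=a)&(H<=b)) if a<b else ((H>=a)|(H<=b))
    return m&(h[...,1]>=smin)&(h[...,2]>=vmin)
E
python3 - <<'E'
from h import *
c=capture("top");W=world(c)
for n in HUE:
    m=cmask(c,n).astype(np.uint8)
    k,l,st,ce=cv2.connectedComponentsWithStats(m)
    for i in range(1,k):
        if st[i,4]>25:
            w=W[l==i];w=w[c["depth"][l==i]>0]
            if len(w) and w[:,2].max()>.03: print(n,ce[i].round(),st[i,4],np.median(w,0).round(3),w[:,2].max().round(3))
for p in [(424,160),(465,203),(419,240),(377,199),(420,200),(362,167),(385,107),(520,230),(267,245),(326,190),(340,230),(385,297),(345,330),(254,150),(221,185)]: print(p,W[p[1],p[0]].round(3))
img=c["img"][140:360,230:480,::-1]
cv2.imwrite("pics/crop1.png",cv2.resize(img,None,fx=2.7,fy=2.7,interpolation=cv2.INTER_CUBIC)[:600,:800])
E
```

```text
red [326. 191.] 204 [0.583 0.3   0.068] 0.074
yellow [267. 245.] 219 [0.476 0.416 0.068] 0.073
yellow [261. 283.] 99 [0.403 0.428 0.042] 0.048
(424, 160) [0.667 0.09  0.014]
(465, 203) [0.57  0.012 0.026]
(419, 240) [0.495 0.106 0.003]
(377, 199) [0.578 0.194 0.022]
(420, 200) [0.575 0.106 0.028]
(362, 167) [0.652 0.223 0.009]
(385, 107) [0.763 0.179 0.072]
(520, 230) [ 0.518 -0.107  0.001]
(267, 245) [0.474 0.414 0.073]
(326, 190) [0.585 0.301 0.07 ]
(340, 230) [0.504 0.273 0.068]
(385, 297) [0.377 0.189 0.071]
(345, 330) [0.317 0.265 0.067]
(254, 150) [0.679 0.452 0.041]
(221, 185) [0.596 0.512 0.061]
```

View pics/crop1.png

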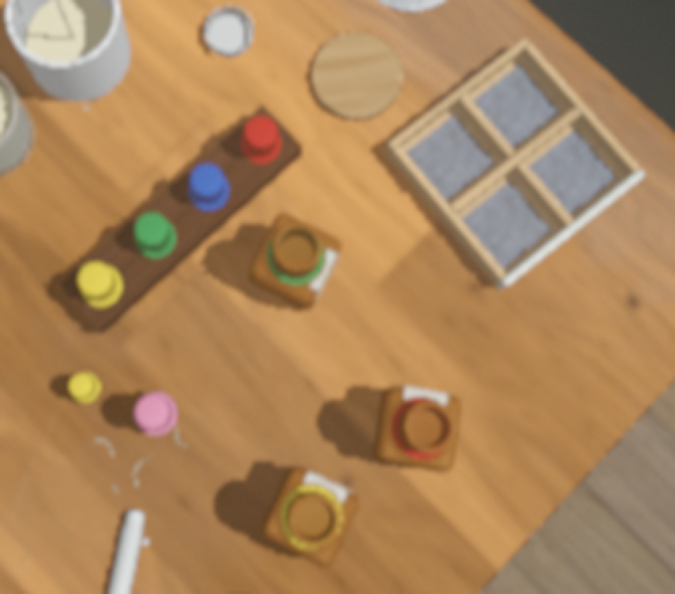

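The block's yellow stopper (crop 100,285) is clearly larger than the loose yellow one (85,387), so that is the one meant. The white rail is the lower-right one. Next I'll fit poses.

```bash
cat >> h.py <<'E'
def circ(p):
    A=np.c_[2*p,np.ones(len(p))];s=np.linalg.lstsq(A,(p**2).sum(1),rcond=None)[0]
    return s[:2],np.sqrt(s[2]+s[:2]@s[:2])
def near(W,c,r): return (np.hypot(W[...,0]-c[0],W[...,1]-c[1])<r)
def flask(c,W,xy):
    n=near(W,xy,.06)&(c["depth"]>0); z=W[...,2]; h=hsv(c)
    rim=W[n&(z>.096)&(z<.112)][:,:2]; sh=W[n&(z>.05)&(z<.066)][:,:2]
    if len(rim)>5:
        hull=cv2.convexHull((rim*1e3).astype(np.float32))[:,0]
        (cx,cy),r=cv2.minEnclosingCircle(hull)
    lab=W[n&(z>.045)&(z<.066)&(h[...,1]<70)&(h[...,2]>140)][:,:2]
    rc=cv2.minAreaRect((sh*1e3).astype(np.float32))
    l=lab.mean(0) if len(lab) else np.zeros(2); ctr=np.array([cx,cy])/1e3
    d=l-ctr
    print("rim",ctr.round(4),"r",round(r,1),"rect",np.round(rc[0],1),np.round(rc[1],1),round(rc[2],1),"label",len(lab),l.round(4),"dir",np.degrees(np.arctan2(d[1],d[0])).round(1))
def goto(x,y,z,yaw):
    "offset cm & rot for tool down with tool x axis at yaw deg in world"
    from scipy.spatial.transform import Rotation as Ro
    s=env.get_state();R=np.array(s["eef_rot"]);p=np.array(s["position"])
    a=np.radians(yaw);T=np.array([[np.cos(a),np.sin(a),0],[np.sin(a),-np.cos(a),0],[0,0,-1]])
    print("off",((np.array([x,y,z])-p)@R*100).round(2),"rot",Ro.from_matrix(R.T@T).as_rotvec().round(3),"yawnow",np.degrees(np.arctan2(R[1,0],R[0,0])).round(2))
E
python3 - <<'E'
from h import *
c=capture("top");W=world(c);z=W[...,2]
for xy in [(.50,.273),(.377,.189),(.317,.265)]: flask(c,W,xy)
def rect(xy,r,lo,hi):
    p=W[near(W,xy,r)&(z>lo)&(z<hi)&(c["depth"]>0)][:,:2]
    q=cv2.minAreaRect((p*1e3).astype(np.float32));print(np.round(q[0],1),np.round(q[1],1),round(q[2],1))
    print(cv2.boxPoints(q).round(0).tolist())
rect((.575,.1),.11,.018,.034);rect((.53,.357),.125,.022,.038)
for xy in [(.583,.3),(.474,.414),(.51,.375),(.545,.338)]:
    p=W[near(W,xy,.025)&(z>.062)&(z<.08)][:,:2];print("stop",len(p),np.round(cv2.minEnclosingCircle((p*1e3).astype(np.float32)),1) if 0 else cv2.minEnclosingCircle((p*1e3).astype(np.float32)))
goto(.4,.2,.45,0)
E
```

```text
rim [0.4961 0.2747] r 17.8 rect [496.2 274.5] [54.  54.2] 63.5 label 66 [0.4869 0.2537] dir -113.8
rim [0.3744 0.1868] r 17.9 rect [374.5 186.5] [54.2 54.3] 80.0 label 54 [0.3978 0.1833] dir -8.4
rim [0.3142 0.2648] r 17.7 rect [313.8 264.6] [53.9 54.2] 64.2 label 57 [0.3353 0.2536] dir -28.1
[578.2 103.7] [140.9 143. ] 38.1
[[479.0, 117.0], [567.0, 4.0], [678.0, 91.0], [590.0, 203.0]]
[546.9 360.7] [193.  188.6] 4.4
[[443.0, 447.0], [458.0, 259.0], [650.0, 274.0], [636.0, 462.0]]
stop 121 ((587.1781005859375, 300.260009765625), 12.334763526916504)
stop 129 ((477.203125, 419.0244445800781), 12.393959999084473)
stop 129 ((513.8580322265625, 379.2242431640625), 12.336540222167969)
stop 128 ((550.2655029296875, 339.8899841308594), 12.460588455200195)
off [ 44.41 -67.8   -4.51] rot [-0.001  0.     0.345] yawnow 19.75
```

Run:
```python
from h import *
goto(.45,.15,.40,-47.2);goto(.587,.300,.40,-47.2)
```

```text
off [ 47.43 -61.4    0.48] rot [-1.000e-03  1.000e-03  1.169e+00] yawnow 19.75
off [ 65.39 -70.88   0.49] rot [-1.000e-03  1.000e-03  1.169e+00] yawnow 19.75
```

{"method": "send_rows", "body": {"offset": [[5,-6,0],[10,-12,0],[14,-18,0],[19,-25,0],[24,-31,0],[28,-37,0],[33,-43,0],[38,-49,0],[43,-55,0],[47.4,-61.4,0.5]], "rot": [[0,0,0.12],[0,0,0.24],[0,0,0.36],[0,0,0.48],[0,0,0.6],[0,0,0.72],[0,0,0.84],[0,0,0.96],[0,0,1.08],[0,0,1.17]], "grip": [5,5,5,5,5,5,5,5,5,5]}}

```text
clock: 1.45
position: [0.4014, -0.0025, 0.4036]
eef_rot: [[0.675, -0.738, 0.001], [-0.738, -0.675, -0.0], [0.001, -0.001, -1.0]]
ft_force: [1.3, -0.7, -0.2]
finger_gap: 0.0497
grasp_force: 0.0
```

Run:
```python
from h import *
s=env.get_state();print(s["clock"],np.round(s["joints"],1),np.round(s["position"],4))
goto(.587,.300,.36,-47.2);goto(.587,.300,.211,-47.2)
```

```text
1.45 [  15.1    9.7  -21.5  116.8    4.4   54.2 -146.3] [ 0.4014 -0.0025  0.4036]
off [ -9.8  -34.11   4.37] rot [-0.001 -0.001 -0.006] yawnow -47.54
off [ -9.81 -34.1   19.27] rot [-0.001 -0.001 -0.006] yawnow -47.54
```

{"method": "send_rows", "body": {"offset": [[-2,-5,0],[-3,-10,0],[-5,-15,0],[-6,-20,0],[-8,-25,0],[-9.8,-34.1,2],[-9.8,-34.1,2],[-9.8,-34.1,2],[-9.8,-34.1,2],[-9.8,-34.1,2]], "rot": [[0,0,-0.17],[0,0,-0.34],[0,0,-0.51],[0,0,-0.68],[0,0,-0.85],[0,0,-1.02],[0,0,-1.19],[0,0,-1.36],[0,0,-1.53],[0,0,-1.7]], "grip": [5,5,5,5,5,5,5,5,5,5]}}

```text
clock: 2.7
position: [0.5852, 0.2993, 0.3828]
eef_rot: [[0.637, 0.771, -0.001], [0.771, -0.637, -0.0], [-0.001, -0.0, -1.0]]
ft_force: [0.4, -0.5, -0.1]
finger_gap: 0.05
grasp_force: 0.0
```

Run:
```python
from h import *
s=env.get_state();print(s["clock"],np.round(s["joints"],1),np.round(s["position"],4))
goto(.587,.300,.36,132.8);goto(.587,.300,.211,132.8)
```

```text
2.7 [ -4.5  38.1 -45.7  82.2  27.7  71.4 -92.5] [0.5852 0.2993 0.3828]
off [0.17 0.1  2.28] rot [-1.000e-03  0.000e+00 -1.437e+00] yawnow 50.45
off [ 0.18  0.1  17.18] rot [-1.000e-03  0.000e+00 -1.437e+00] yawnow 50.45
```

{"method": "send_rows", "body": {"offset": [[0.1,0.1,2],[0.2,0.1,2.3],[0.2,0.1,2.3],[0.2,0.1,2.3],[0.2,0.1,2.3],[0.2,0.1,2.3],[0.2,0.1,2.3],[0.2,0.1,2.3],[0.2,0.1,2.3],[0.2,0.1,2.3]], "rot": [[0,0,-0.18],[0,0,-0.36],[0,0,-0.54],[0,0,-0.72],[0,0,-0.9],[0,0,-1.08],[0,0,-1.26],[0,0,-1.437],[0,0,-1.437],[0,0,-1.437]], "grip": [5,5,5,5,5,5,5,5,5,5]}}

```text
clock: 3.95
position: [0.5872, 0.3, 0.3601]
eef_rot: [[-0.672, 0.74, -0.0], [0.74, 0.672, -0.0], [0.0, -0.0, -1.0]]
ft_force: [1.0, -0.5, -0.3]
finger_gap: 0.05
grasp_force: 0.0
```

```bash
cat >> h.py <<'E'
def tops(W,c,xy,r=.025,lo=.062,hi=.08):
    p=W[near(W,xy,r)&(W[...,2]>lo)&(W[...,2]<hi)&(c["depth"]>0)]
    q=cv2.minEnclosingCircle((p[:,:2]*1e3).astype(np.float32)); print("top",len(p),np.round(q[0],1),round(q[1],1),"z",np.median(p[:,2]).round(4))
E
python3 - <<'E'
from h import *
s=env.get_state();print(s["clock"],np.round(s["joints"],1),np.round(s["position"],4))
c=capture("wrist");W=world(c,s);cv2.imwrite("pics/w1.png",c["img"][:,:,::-1])
for xy in [(.587,.3),(.55,.34),(.514,.379)]: tops(W,c,xy)
goto(.587,.300,.36,132.8);goto(.587,.300,.211,132.8)
E
```

```text
3.95 [  3.1  46.3 -65.4  83.6  42.4  77.2 -22.5] [0.5872 0.3    0.3601]
top 738 [587.  301.4] 12.5 z 0.0689
top 853 [550.4 340.6] 12.3 z 0.069
top 1040 [513.8 380.1] 12.4 z 0.0691
off [ 0.   -0.02  0.02] rot [-0.     0.    -0.009] yawnow 132.28
off [ 0.   -0.02 14.92] rot [-0.     0.    -0.009] yawnow 132.28
```

View pics/w1.png

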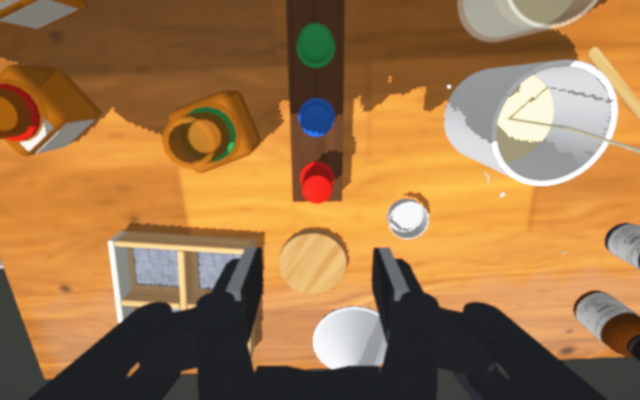

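Wrist view: the red stopper at (317,187) agrees with the top view to 1 mm, the lid and funnel are clear. Grasping.

{"method": "send_rows", "body": {"offset": [[0.1,0,5],[0.1,0,10],[0.1,0,13],[0.1,0,15],[0.1,0,15],[0.1,0,15],[0.1,0,15],[0.1,0,15],[0.1,0,15],[0.1,0,15]], "rot": [[0,0,0],[0,0,0],[0,0,0],[0,0,0],[0,0,0],[0,0,0],[0,0,0],[0,0,0],[0,0,0],[0,0,0]], "grip": [5,5,5,5,5,1.5,1.5,1.5,1.5,1.5]}}

```text
clock: 5.25
position: [0.5867, 0.3014, 0.2122]
eef_rot: [[-0.675, 0.738, 0.002], [0.738, 0.675, 0.002], [-0.0, 0.003, -1.0]]
ft_force: [-0.9, -1.1, 6.4]
finger_gap: 0.0233
grasp_force: 58.7
```

{"method": "send_rows", "body": {"offset": [[0,0,-2],[0,0,-6],[0,0,-11],[0,0,-16],[0,0,-16],[0,0,-16]], "rot": [[0,0,0],[0,0,0],[0,0,0],[0,0,0],[0,0,0],[0,0,0]], "grip": [1.5,1.5,1.5,1.5,1.5,1.5]}}

```text
clock: 6.0
position: [0.5863, 0.3007, 0.3708]
eef_rot: [[-0.675, 0.738, 0.001], [0.738, 0.675, -0.0], [-0.001, 0.0, -1.0]]
ft_force: [0.7, 0.7, -0.5]
finger_gap: 0.0234
grasp_force: 58.8
```

Run:
```python
from h import *
s=env.get_state();print(s["clock"],np.round(s["joints"],1),np.round(s["position"],4))
c=capture("top");W=world(c)
for xy in [(.50,.273),(.377,.189),(.317,.265)]: flask(c,W,xy)
goto(.3744,.1868,.37,132.8);
```

```text
6.0 [  3.1  45.7 -65.6  82.9  41.8  78.1 -21.9] [0.5863 0.3007 0.3708]
rim [0.4961 0.2745] r 18.1 rect [496.2 274.6] [54.  54.5] 63.3 label 35 [0.4867 0.2538] dir -114.4
rim [0.3742 0.1866] r 17.8 rect [374.5 186.7] [54.5 54. ] 79.8 label 48 [0.3978 0.1815] dir -12.3
rim [0.3143 0.265 ] r 17.6 rect [313.9 264.5] [54.  54.1] 63.6 label 38 [0.3355 0.254 ] dir -27.4
off [ 5.920e+00 -2.331e+01  1.000e-02] rot [-0.001  0.001 -0.006] yawnow 132.46
```

{"method": "send_rows", "body": {"offset": [[1.5,-5.5,0],[3,-11,0],[4.5,-17,0],[5.9,-23.3,0],[5.9,-23.3,1],[5.9,-23.3,3],[5.9,-23.3,3],[5.9,-23.3,3]], "rot": [[0,0,0],[0,0,0],[0,0,0],[0,0,0],[0,0,0],[0,0,0],[0,0,0],[0,0,0]], "grip": [1.5,1.5,1.5,1.5,1.5,1.5,1.5,1.5]}}

```text
clock: 7.05
position: [0.375, 0.1875, 0.3404]
eef_rot: [[-0.676, 0.737, -0.001], [0.737, 0.676, 0.001], [0.001, -0.0, -1.0]]
ft_force: [-0.7, 0.3, -0.2]
finger_gap: 0.0236
grasp_force: 59.1
```

Run:
```python
from h import *
s=env.get_state();print(s["clock"],np.round(s["joints"],1),np.round(s["position"],4))
goto(.3743,.1867,.2862,132.8);
c=capture("wrist");cv2.imwrite("pics/w2.png",c["img"][:,:,::-1])
c=capture("scene");cv2.imwrite("pics/s2.png",cv2.resize(c["img"][150:320,240:480,::-1],None,fx=3,fy=3))
```

```text
7.05 [ 20.9  30.2 -75.1 120.1  35.3  56.9 -30.6] [0.375  0.1875 0.3404]
off [-0.02 -0.11  5.42] rot [-0.    -0.001 -0.005] yawnow 132.49
```

View pics/s2.png

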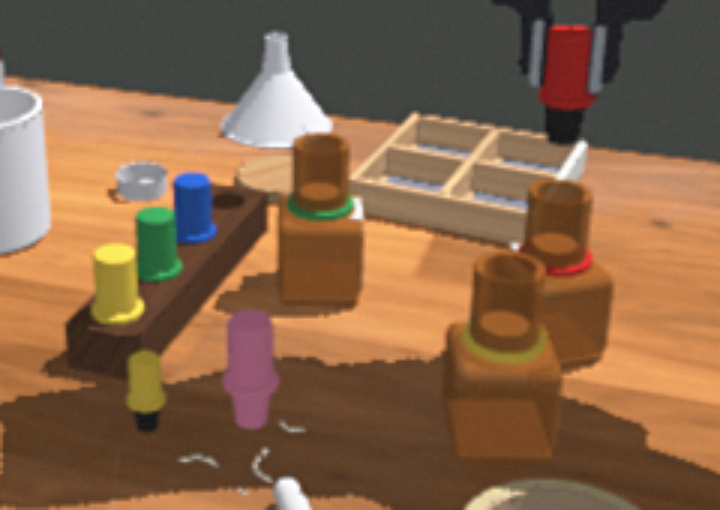

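The red stopper hangs upright above the red flask (crop 570,90 over 558,190). Inserting.

{"method": "send_rows", "body": {"offset": [[0,-0.1,1],[0,-0.1,2.5],[0,-0.1,3.5],[0,-0.1,4.2],[0,-0.1,4.8],[0,-0.1,5.2],[0,-0.1,5.5],[0,-0.1,5.5]], "rot": [[0,0,0],[0,0,0],[0,0,0],[0,0,0],[0,0,0],[0,0,0],[0,0,0],[0,0,0]], "grip": [1.5,1.5,1.5,1.5,1.5,1.5,1.5,1.5]}}

```text
clock: 8.15
position: [0.3739, 0.1869, 0.286]
eef_rot: [[-0.675, 0.738, 0.001], [0.738, 0.675, -0.0], [-0.001, 0.001, -1.0]]
ft_force: [-2.4, -2.5, 12.0]
finger_gap: 0.0233
grasp_force: 60.0
```

{"method": "send_rows", "body": {"offset": [[0,0,0.2],[0,0,0.2],[0,0,0.1],[0,0,0],[0,0,0],[0,0,-5],[0,0,-9],[0,0,-9]], "rot": [[0,0,0],[0,0,0],[0,0,0],[0,0,0],[0,0,0],[0,0,0],[0,0,0],[0,0,0]], "grip": [1.5,1.5,5,5,5,5,5,5]}}

```text
clock: 9.15
position: [0.3745, 0.1872, 0.3773]
eef_rot: [[-0.674, 0.738, 0.004], [0.738, 0.674, 0.002], [-0.001, 0.004, -1.0]]
ft_force: [0.5, -0.6, -1.2]
finger_gap: 0.0503
grasp_force: 0.0
```

Run:
```python
from h import *
s=env.get_state();print(s["clock"],np.round(s["joints"],1),np.round(s["position"],4))
c=capture("wrist");W=world(c,s);tops(W,c,(.374,.187),.025,.13,.17)
tops(W,c,(.514,.379));tops(W,c,(.477,.419));
goto(.5138,.3797,.36,132.8)
```

```text
9.15 [ 24.2  27.2 -77.9 117.   30.9  60.6 -26.2] [0.3745 0.1872 0.3773]
top 1232 [374.2 186.9] 12.5 z 0.1429
top 901 [513.2 379.9] 13.2 z 0.0689
top 1068 [477.  419.3] 13.1 z 0.0689
off [ 4.87 23.33  1.62] rot [ 0.002  0.001 -0.007] yawnow 132.4
```

Red is seated (top at 0.143, as expected). Now the green stopper.

{"method": "send_rows", "body": {"offset": [[1.2,6,0],[2.4,12,0],[3.6,18,0],[4.8,23.3,0],[4.8,23.3,1.6],[4.8,23.3,1.6],[4.8,23.3,1.6]], "rot": [[0,0,0],[0,0,0],[0,0,0],[0,0,0],[0,0,0],[0,0,0],[0,0,0]], "grip": [5,5,5,5,5,5,5]}}

```text
clock: 10.07
position: [0.5133, 0.3782, 0.3588]
eef_rot: [[-0.675, 0.738, -0.001], [0.738, 0.675, -0.002], [-0.001, -0.001, -1.0]]
ft_force: [0.3, 0.5, 0.4]
finger_gap: 0.0498
grasp_force: 0.0
```

Run:
```python
from h import *
s=env.get_state();print(s["clock"],np.round(s["joints"],1),np.round(s["position"],4))
goto(.5138,.3797,.2105,132.8)
```

```text
10.075 [ -5.5  43.7 -63.4  87.4  40.   74.1 -31.4] [0.5133 0.3782 0.3588]
off [ 0.08  0.16 14.83] rot [-0.001  0.001 -0.006] yawnow 132.46
```

{"method": "send_rows", "body": {"offset": [[0.1,0.1,5],[0.1,0.1,10],[0.1,0.1,13],[0.1,0.1,14.7],[0.1,0.1,14.7],[0.1,0.1,14.7],[0.1,0.1,14.7],[0.1,0.1,14.7],[0.1,0.1,14.7]], "rot": [[0,0,0],[0,0,0],[0,0,0],[0,0,0],[0,0,0],[0,0,0],[0,0,0],[0,0,0],[0,0,0]], "grip": [5,5,5,5,5,1.5,1.5,1.5,1.5]}}

```text
clock: 11.2
position: [0.5137, 0.381, 0.2142]
eef_rot: [[-0.675, 0.738, 0.002], [0.738, 0.675, 0.001], [-0.0, 0.002, -1.0]]
ft_force: [-0.7, -1.7, 7.1]
finger_gap: 0.0236
grasp_force: 58.7
```

{"method": "send_rows", "body": {"offset": [[0,0,-2],[0,0,-6],[0,0,-11],[0,0,-16],[0,0,-16],[0,0,-16]], "rot": [[0,0,0],[0,0,0],[0,0,0],[0,0,0],[0,0,0],[0,0,0]], "grip": [1.5,1.5,1.5,1.5,1.5,1.5]}}

```text
clock: 11.95
position: [0.5134, 0.3804, 0.373]
eef_rot: [[-0.675, 0.738, 0.001], [0.738, 0.675, -0.0], [-0.001, 0.001, -1.0]]
ft_force: [-0.2, -1.0, -1.5]
finger_gap: 0.0234
grasp_force: 58.8
```

Run:
```python
from h import *
s=env.get_state();print(s["clock"],np.round(s["joints"],1),np.round(s["position"],4))
c=capture("top");W=world(c)
for xy in [(.50,.273),(.314,.265)]: flask(c,W,xy)
goto(.4963,.2746,.34,132.8);
```

```text
11.95 [ -5.7  43.  -63.6  86.1  39.2  75.4 -30.7] [0.5134 0.3804 0.373 ]
rim [0.4959 0.2748] r 17.8 rect [496.3 274.5] [54.1 54.4] 63.5 label 76 [0.4868 0.2538] dir -113.5
rim [0.3142 0.2649] r 17.6 rect [313.9 264.5] [53.9 54.2] 63.8 label 43 [0.3357 0.2535] dir -28.0
off [-6.63 -8.39  3.21] rot [-0.001  0.001 -0.006] yawnow 132.47
```

{"method": "send_rows", "body": {"offset": [[-3,-4,0],[-6.6,-8.4,0],[-6.6,-8.4,1],[-6.6,-8.4,3.2],[-6.6,-8.4,3.2],[-6.6,-8.4,3.2]], "rot": [[0,0,0],[0,0,0],[0,0,0],[0,0,0],[0,0,0],[0,0,0]], "grip": [1.5,1.5,1.5,1.5,1.5,1.5]}}

```text
clock: 12.75
position: [0.496, 0.276, 0.3404]
eef_rot: [[-0.676, 0.737, -0.001], [0.737, 0.676, 0.001], [0.001, -0.0, -1.0]]
ft_force: [0.5, 0.1, -0.5]
finger_gap: 0.0231
grasp_force: 59.0
```

Run:
```python
from h import *
s=env.get_state();print(s["clock"],np.round(s["position"],4))
goto(.4962,.2746,.2882,132.8);
```

```text
12.75 [0.496  0.276  0.3404]
off [-0.12 -0.08  5.22] rot [-0.    -0.001 -0.005] yawnow 132.53
```

{"method": "send_rows", "body": {"offset": [[-0.1,-0.1,1],[-0.1,-0.1,2.5],[-0.1,-0.1,3.5],[-0.1,-0.1,4.2],[-0.1,-0.1,4.8],[-0.1,-0.1,5.2],[-0.1,-0.1,5.5],[-0.1,-0.1,5.5]], "rot": [[0,0,0],[0,0,0],[0,0,0],[0,0,0],[0,0,0],[0,0,0],[0,0,0],[0,0,0]], "grip": [1.5,1.5,1.5,1.5,1.5,1.5,1.5,1.5]}}

```text
clock: 13.75
position: [0.4956, 0.2747, 0.2881]
eef_rot: [[-0.675, 0.737, 0.003], [0.737, 0.675, 0.001], [-0.001, 0.003, -1.0]]
ft_force: [-5.6, -4.6, 23.0]
finger_gap: 0.0235
grasp_force: 61.5
```

{"method": "send_rows", "body": {"offset": [[0,0,0.1],[0,0,0.1],[0,0,0],[0,0,0],[0,0,0],[0,0,-5],[0,0,-9],[0,0,-9]], "rot": [[0,0,0],[0,0,0],[0,0,0],[0,0,0],[0,0,0],[0,0,0],[0,0,0],[0,0,0]], "grip": [1.5,1.5,5,5,5,5,5,5]}}

```text
clock: 14.75
position: [0.4962, 0.2747, 0.378]
eef_rot: [[-0.675, 0.738, 0.004], [0.738, 0.675, 0.003], [-0.0, 0.005, -1.0]]
ft_force: [0.9, 0.2, -0.7]
finger_gap: 0.0501
grasp_force: 0.0
```

Run:
```python
from h import *
s=env.get_state();print(s["clock"],np.round(s["joints"],1),np.round(s["position"],4))
c=capture("wrist");W=world(c,s);tops(W,c,(.496,.2746),.025,.13,.17)
tops(W,c,(.477,.419));
goto(.477,.4193,.36,132.8)
```

```text
14.75 [  7.7  37.9 -67.5  97.   37.1  70.5 -26.2] [0.4962 0.2747 0.378 ]
top 1227 [495.7 274.9] 12.4 z 0.1429
top 989 [477.1 419.4] 12.5 z 0.069
off [12.02  8.39  1.62] rot [ 0.002  0.001 -0.006] yawnow 132.44
```

Green is seated. Now yellow.

{"method": "send_rows", "body": {"offset": [[4,3,0],[8,6,0],[11.9,8.4,0],[11.9,8.4,1.6],[11.9,8.4,1.6],[11.9,8.4,1.6]], "rot": [[0,0,0],[0,0,0],[0,0,0],[0,0,0],[0,0,0],[0,0,0]], "grip": [5,5,5,5,5,5]}}

```text
clock: 15.55
position: [0.4786, 0.4169, 0.3586]
eef_rot: [[-0.674, 0.739, -0.001], [0.739, 0.674, -0.002], [-0.001, -0.001, -1.0]]
ft_force: [0.2, -0.4, 0.5]
finger_gap: 0.0499
grasp_force: 0.0
```

Run:
```python
from h import *
s=env.get_state();print(s["clock"],np.round(s["joints"],1),np.round(s["position"],4))
goto(.477,.4193,.2115,132.8)
```

```text
15.55 [-10.3  43.2 -62.6  87.8  39.4  73.4 -35.8] [0.4786 0.4169 0.3586]
off [ 0.3   0.06 14.71] rot [-0.001  0.001 -0.008] yawnow 132.36
```

{"method": "send_rows", "body": {"offset": [[0.2,0.1,5],[0.2,0.1,10],[0.2,0.1,13],[0.2,0.1,14.6],[0.2,0.1,14.6],[0.2,0.1,14.6],[0.2,0.1,14.6],[0.2,0.1,14.6],[0.2,0.1,14.6]], "rot": [[0,0,0],[0,0,0],[0,0,0],[0,0,0],[0,0,0],[0,0,0],[0,0,0],[0,0,0],[0,0,0]], "grip": [5,5,5,5,5,1.5,1.5,1.5,1.5]}}

```text
clock: 16.68
position: [0.4772, 0.4207, 0.2151]
eef_rot: [[-0.675, 0.738, 0.002], [0.738, 0.675, 0.001], [-0.0, 0.002, -1.0]]
ft_force: [-0.9, -2.1, 6.0]
finger_gap: 0.0233
grasp_force: 58.7
```

{"method": "send_rows", "body": {"offset": [[0,0,-2],[0,0,-6],[0,0,-11],[0,0,-16],[0,0,-16],[0,0,-16]], "rot": [[0,0,0],[0,0,0],[0,0,0],[0,0,0],[0,0,0],[0,0,0]], "grip": [1.5,1.5,1.5,1.5,1.5,1.5]}}

```text
clock: 17.42
position: [0.4769, 0.4202, 0.374]
eef_rot: [[-0.675, 0.738, 0.001], [0.738, 0.675, 0.0], [-0.001, 0.001, -1.0]]
ft_force: [-0.0, -0.9, -1.0]
finger_gap: 0.0234
grasp_force: 58.8
```

Run:
```python
from h import *
s=env.get_state();print(s["clock"],np.round(s["joints"],1),np.round(s["position"],4))
c=capture("top");W=world(c)
for xy in [(.314,.265)]: flask(c,W,xy)
goto(.3142,.2648,.345,132.8);
```

```text
17.425 [-10.6  42.4 -63.   86.5  38.5  74.8 -35.2] [0.4769 0.4202 0.374 ]
rim [0.3143 0.265 ] r 17.6 rect [313.8 264.5] [54.2 53.7] 63.3 label 59 [0.3347 0.2525] dir -31.5
off [ -0.46 -22.49   2.82] rot [-0.001  0.001 -0.006] yawnow 132.46
```

{"method": "send_rows", "body": {"offset": [[-0.1,-6,0],[-0.2,-12,0],[-0.3,-18,0],[-0.35,-22.5,0],[-0.35,-22.5,1],[-0.35,-22.5,2.8],[-0.35,-22.5,2.8],[-0.35,-22.5,2.8]], "rot": [[0,0,0],[0,0,0],[0,0,0],[0,0,0],[0,0,0],[0,0,0],[0,0,0],[0,0,0]], "grip": [1.5,1.5,1.5,1.5,1.5,1.5,1.5,1.5]}}

```text
clock: 18.48
position: [0.3137, 0.2664, 0.3453]
eef_rot: [[-0.676, 0.737, -0.001], [0.737, 0.676, 0.001], [0.001, -0.0, -1.0]]
ft_force: [-0.8, -0.2, -0.1]
finger_gap: 0.0229
grasp_force: 59.0
```

Run:
```python
from h import *
s=env.get_state();print(s["clock"],np.round(s["joints"],1),np.round(s["position"],4))
goto(.3140,.2655,.2891,132.8);
```

```text
18.475 [  7.   27.3 -72.5 120.7  32.1  55.1 -40.8] [0.3137 0.2664 0.3453]
off [-0.1  -0.04  5.62] rot [-0.    -0.001 -0.005] yawnow 132.5
```

{"method": "send_rows", "body": {"offset": [[-0.1,0,1],[-0.1,0,2.5],[-0.1,0,3.6],[-0.1,0,4.4],[-0.1,0,5],[-0.1,0,5.5],[-0.1,0,5.8],[-0.1,0,5.8]], "rot": [[0,0,0],[0,0,0],[0,0,0],[0,0,0],[0,0,0],[0,0,0],[0,0,0],[0,0,0]], "grip": [1.5,1.5,1.5,1.5,1.5,1.5,1.5,1.5]}}

```text
clock: 19.48
position: [0.3137, 0.2661, 0.289]
eef_rot: [[-0.675, 0.737, 0.002], [0.737, 0.675, 0.0], [-0.002, 0.002, -1.0]]
ft_force: [-5.1, -5.2, 30.8]
finger_gap: 0.0236
grasp_force: 62.2
```

{"method": "send_rows", "body": {"offset": [[0,0,0.1],[0,0,0.1],[0,0,0],[0,0,0],[0,0,0],[0,0,-5],[0,0,-9],[0,0,-9]], "rot": [[0,0,0],[0,0,0],[0,0,0],[0,0,0],[0,0,0],[0,0,0],[0,0,0],[0,0,0]], "grip": [1.5,1.5,5,5,5,5,5,5]}}

```text
clock: 20.48
position: [0.3145, 0.266, 0.3792]
eef_rot: [[-0.674, 0.738, 0.003], [0.738, 0.674, 0.003], [-0.0, 0.004, -1.0]]
ft_force: [-0.3, 0.9, 0.3]
finger_gap: 0.0501
grasp_force: 0.0
```

Run:
```python
from h import *
s=env.get_state();print(s["clock"],np.round(s["joints"],1),np.round(s["position"],4))
c=capture("wrist");W=world(c,s);tops(W,c,(.314,.265),.025,.13,.17)
p=W[near(W,(.314,.265),.06)&(W[...,2]>.05)&(W[...,2]<.062)&(c["depth"]>0)][:,:2]
print(len(p),cv2.minAreaRect((p*1e3).astype(np.float32)))
goto(.314,.265,.378,199)
```

```text
20.475 [ 10.4  24.7 -75.5 117.6  28.4  58.9 -36.9] [0.3145 0.266  0.3792]
top 1221 [313.7 265.5] 12.4 z 0.1429
1362 ((313.12921142578125, 265.34613037109375), (54.267189025878906, 54.022438049316406), 63.121788024902344)
off [ 0.02 -0.05 -0.02] rot [ 1.000e-03  2.000e-03 -1.163e+00] yawnow 132.39
```

All three are seated. Carrying order to keep the paths clear: red to the far pocket (+,-), then yellow to (-,-), then green to (+,+).

Run:
```python
from h import *
c=capture("top");W=world(c);z=W[...,2]
for xy in [(.374,.187),(.496,.2746),(.314,.265)]:
    p=W[near(W,xy,.06)&(z>.05)&(z<.066)&(c["depth"]>0)][:,:2];q=cv2.minAreaRect((p*1e3).astype(np.float32));print(np.round(q[0],1),np.round(q[1],1),round(q[2],1));tops(W,c,xy,.025,.13,.17)
goto(.3743,.1869,.379,206.8)
```

```text
[393.6 184.2] [54.1 19.6] 88.1
top 74 [377.6 185.8] 11.5 z 0.1431
[495.9 274.7] [54.  54.5] 63.1
top 155 [496.3 274. ] 12.5 z 0.144
[0. 0.] [0. 0.] 0.0
top 0 [0. 0.] 0.0 z nan
off [-9.79 -0.83 -0.2 ] rot [-0.     0.    -1.298] yawnow 132.41
  return _methods._mean(a, axis=axis, dtype=dtype,
  ret = ret.dtype.type(ret / rcount)
```

{"method": "send_rows", "body": {"offset": [[-4,-0.3,-0.2],[-8,-0.8,-0.2],[-9.8,-0.8,-0.2],[-9.8,-0.8,-0.2],[-9.8,-0.8,-0.2],[-9.8,-0.8,-0.2],[-9.8,-0.8,-0.2],[-9.8,-0.8,-0.2],[-9.8,-0.8,-0.2],[-9.8,-0.8,-0.2]], "rot": [[0,0,-0.16],[0,0,-0.32],[0,0,-0.48],[0,0,-0.64],[0,0,-0.8],[0,0,-0.96],[0,0,-1.12],[0,0,-1.298],[0,0,-1.298],[0,0,-1.298]], "grip": [5.5,5.5,5.5,5.5,5.5,5.5,5.5,5.5,5.5,5.5]}}

```text
clock: 21.82
position: [0.3744, 0.1873, 0.3787]
eef_rot: [[-0.894, -0.448, -0.001], [-0.448, 0.894, -0.0], [0.001, 0.0, -1.0]]
ft_force: [-0.4, -0.2, 0.3]
finger_gap: 0.0551
grasp_force: 0.0
```

```bash
cat >> h.py <<'E'
def look(xy,name=None):
    s=env.get_state();print(s["clock"],np.round(s["joints"],1),np.round(s["position"],4))
    c=capture("wrist");W=world(c,s);z=W[...,2]
    if name: cv2.imwrite(f"pics/{name}.png",c["img"][:,:,::-1])
    tops(W,c,xy,.025,.13,.17);h=hsv(c)
    n=near(W,xy,.06)&(c["depth"]>0)
    p=W[n&(z>.05)&(z<.061)][:,:2];q=cv2.minAreaRect((p*1e3).astype(np.float32))
    l=W[n&(z>.045)&(z<.061)&(h[...,1]<70)&(h[...,2]>140)][:,:2].mean(0)-xy
    print("body",np.round(q[0],1),np.round(q[1],1),round(q[2],1),"label dir",np.degrees(np.arctan2(l[1],l[0])).round(1))
    return c,W,s
E
python3 - <<'E'
from h import *
look((.3743,.187))
goto(.3743,.1869,.248,206.8)
E
```

```text
21.825 [ 25.1  28.8 -80.8 116.7  32.4  62.5  45.7] [0.3744 0.1873 0.3787]
top 1218 [373.7 186.3] 12.4 z 0.1429
body [373.3 187.1] [54.  54.1] 80.2 label dir -39.3
off [ 0.02 -0.04 13.08] rot [ 0.    -0.001 -0.002] yawnow -153.34
```

{"method": "send_rows", "body": {"offset": [[0,0,2],[0,0,4]], "rot": [[0,0,0],[0,0,0]], "grip": [5.5,5.5]}}

```text
clock: 22.12
position: [0.3745, 0.1874, 0.3387]
eef_rot: [[-0.894, -0.449, 0.0], [-0.449, 0.894, 0.0], [-0.0, -0.0, -1.0]]
ft_force: [1.5, -0.3, -0.3]
finger_gap: 0.055
grasp_force: 0.0
```

Run:
```python
from h import *
s=env.get_state();print(s["clock"],np.round(s["joints"],1),np.round(s["position"],4))
goto(.3740,.1869,.248,206.8)
```

```text
22.125 [ 21.4  31.3 -76.8 120.3  36.7  57.7  41.8] [0.3745 0.1874 0.3387]
off [ 0.07 -0.02  9.07] rot [-0.     0.    -0.002] yawnow -153.33
```

{"method": "send_rows", "body": {"offset": [[0,0,3],[0,0,6],[0,0,8],[0,0,9],[0,0,9],[0,0,9],[0,0,9],[0,0,9],[0,0,9]], "rot": [[0,0,0],[0,0,0],[0,0,0],[0,0,0],[0,0,0],[0,0,0],[0,0,0],[0,0,0],[0,0,0]], "grip": [5.5,5.5,5.5,5.5,5.5,2.5,2.5,2.5,2.5]}}

```text
clock: 23.25
position: [0.3747, 0.1876, 0.2501]
eef_rot: [[-0.893, -0.451, 0.002], [-0.451, 0.893, 0.0], [-0.002, -0.001, -1.0]]
ft_force: [0.9, -0.4, 5.7]
finger_gap: 0.0342
grasp_force: 59.5
```

{"method": "send_rows", "body": {"offset": [[0,0,-1],[0,0,-3],[0,0,-6],[0,0,-8],[0,0,-8]], "rot": [[0,0,0],[0,0,0],[0,0,0],[0,0,0],[0,0,0]], "grip": [2.5,2.5,2.5,2.5,2.5]}}

```text
clock: 23.88
position: [0.3746, 0.1877, 0.3305]
eef_rot: [[-0.893, -0.451, 0.002], [-0.451, 0.893, 0.001], [-0.003, -0.0, -1.0]]
ft_force: [0.5, 0.1, -3.6]
finger_gap: 0.0341
grasp_force: 60.3
```

Run:
```python
from h import *
s=env.get_state();print(s["clock"],np.round(s["joints"],1),np.round(s["position"],4))
goto(.626,.0981,.33,75)
```

```text
23.875 [ 20.5  31.5 -75.5 121.1  37.5  56.4  41.3] [0.3746 0.1877 0.3305]
off [-18.41 -19.33   0.11] rot [3.0e-03 2.0e-03 2.3e+00] yawnow -153.21
```

{"method": "send_rows", "body": {"offset": [[-1,-1,0],[-3,-3,0],[-5,-5,0],[-7,-7,0],[-9,-9,0],[-11,-11.5,0],[-13,-14,0],[-15,-16,0],[-17,-18,0],[-18.4,-19.3,0]], "rot": [[0,0,0.15],[0,0,0.32],[0,0,0.49],[0,0,0.66],[0,0,0.83],[0,0,1.0],[0,0,1.17],[0,0,1.34],[0,0,1.51],[0,0,1.68]], "grip": [2.5,2.5,2.5,2.5,2.5,2.5,2.5,2.5,2.5,2.5]}}

```text
clock: 25.12
position: [0.6266, 0.0973, 0.3276]
eef_rot: [[-0.345, 0.939, -0.002], [0.939, 0.345, -0.001], [-0.0, -0.002, -1.0]]
ft_force: [0.4, -0.1, -3.3]
finger_gap: 0.0342
grasp_force: 60.3
```

{"method": "send_rows", "body": {"offset": [[0,0,0],[0,0,0],[0,0,0],[0,0,0],[0,0,0],[0,0,0]], "rot": [[0,0,0.16],[0,0,0.32],[0,0,0.48],[0,0,0.62],[0,0,0.62],[0,0,0.62]], "grip": [2.5,2.5,2.5,2.5,2.5,2.5]}}

```text
clock: 25.88
position: [0.6255, 0.0984, 0.3286]
eef_rot: [[0.255, 0.967, -0.001], [0.967, -0.255, -0.0], [-0.001, -0.001, -1.0]]
ft_force: [0.7, -0.1, -3.2]
finger_gap: 0.0344
grasp_force: 60.5
```

Run:
```python
from h import *
s=env.get_state();print(s["clock"],np.round(s["joints"],1),np.round(s["position"],4))
c=capture("top");W=world(c);z=W[...,2]
cv2.imwrite("pics/t3.png",cv2.resize(c["img"][90:340,240:540,::-1],None,fx=2.4,fy=2.4,interpolation=cv2.INTER_CUBIC))
goto(.626,.0981,.2545,75)
```

```text
25.875 [  7.7  35.8 -32.   90.5  21.1  59.8 -45. ] [0.6255 0.0984 0.3286]
off [-0.01  0.05  7.42] rot [-0.001  0.     0.004] yawnow 75.2
```

View pics/t3.png

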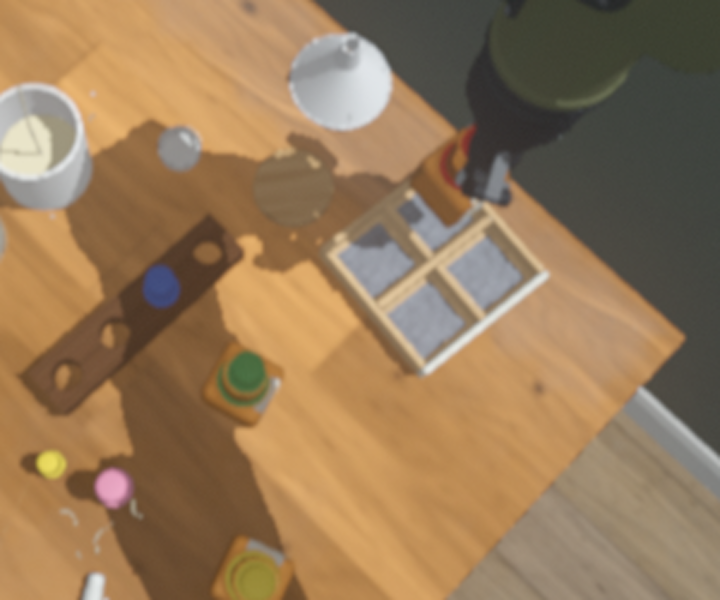

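The red flask is aligned above the far pocket, its edges parallel to the tray (crop 455,175). Lowering it.

{"method": "send_rows", "body": {"offset": [[0,0,2],[0,0,4],[0,0,5.5],[0,0,6.5],[0,0,7],[0,0,7.4],[0,0,7.5],[0,0,7.5]], "rot": [[0,0,0],[0,0,0],[0,0,0],[0,0,0],[0,0,0],[0,0,0],[0,0,0],[0,0,0]], "grip": [2.5,2.5,2.5,2.5,2.5,2.5,2.5,2.5]}}

```text
clock: 26.92
position: [0.6258, 0.0984, 0.2546]
eef_rot: [[0.258, 0.966, 0.001], [0.966, -0.258, 0.0], [0.0, 0.001, -1.0]]
ft_force: [-0.3, -0.9, -3.2]
finger_gap: 0.0342
grasp_force: 60.4
```

{"method": "send_rows", "body": {"offset": [[0,0,0.1],[0,0,0.1],[0,0,0.1],[0,0,0.1],[0,0,0.1],[0,0,-3],[0,0,-8],[0,0,-13],[0,0,-13]], "rot": [[0,0,0],[0,0,0],[0,0,0],[0,0,0],[0,0,0],[0,0,0],[0,0,0],[0,0,0],[0,0,0]], "grip": [2.5,2.5,5.5,5.5,5.5,5.5,5.5,5.5,5.5]}}

```text
clock: 28.05
position: [0.6264, 0.0991, 0.3887]
eef_rot: [[0.258, 0.966, 0.008], [0.966, -0.258, 0.002], [0.004, 0.007, -1.0]]
ft_force: [-0.6, -0.5, -1.3]
finger_gap: 0.0548
grasp_force: 0.0
```

Run:
```python
from h import *
look((.626,.098),"w4")
goto(.3137,.2650,.384,190)
```

```text
28.05 [  8.3  32.8 -33.3  85.9  19.   66.5 -43.3] [0.6264 0.0991 0.3887]
top 1214 [626.7 102. ] 12.3 z 0.1468
body [626.3 101.4] [54.4 54.1] 38.2 label dir -177.9
off [  8.02 -34.46   0.11] rot [ 4.000e-03  2.000e-03 -2.006e+00] yawnow 75.04
```

View pics/w4.png

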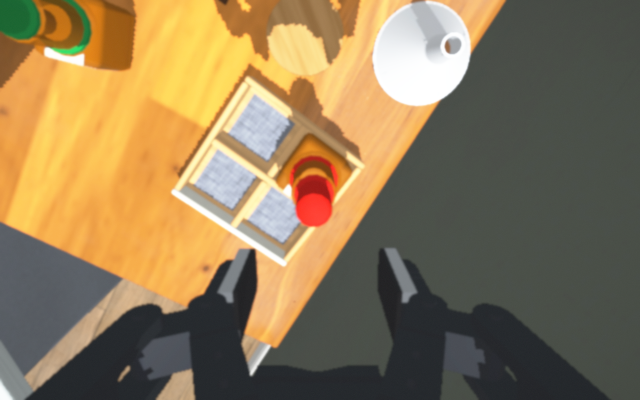

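The red flask is down on the floor of its pocket, with its label at the white rail (white patch at 287,188). Now yellow.

{"method": "send_rows", "body": {"offset": [[0.8,-3,0],[1.5,-7,0],[2.5,-11,0],[3.5,-15,0],[4.4,-19,0],[5.3,-23,0],[6.3,-27,0],[7.2,-31,0],[8,-34.5,0],[8,-34.5,0]], "rot": [[0,0,-0.16],[0,0,-0.33],[0,0,-0.5],[0,0,-0.67],[0,0,-0.84],[0,0,-1.01],[0,0,-1.18],[0,0,-1.35],[0,0,-1.52],[0,0,-1.69]], "grip": [5.5,5.5,5.5,5.5,5.5,5.5,5.5,5.5,5.5,5.5]}}

```text
clock: 29.35
position: [0.3105, 0.2653, 0.3837]
eef_rot: [[-0.991, 0.131, -0.001], [0.131, 0.991, -0.001], [0.001, -0.001, -1.0]]
ft_force: [0.7, -0.8, -0.2]
finger_gap: 0.055
grasp_force: 0.0
```

{"method": "send_rows", "body": {"offset": [[0,0,1],[0,0,2],[0,0,2],[0,0,2]], "rot": [[0,0,-0.16],[0,0,-0.32],[0,0,-0.32],[0,0,-0.32]], "grip": [5.5,5.5,5.5,5.5]}}

```text
clock: 29.85
position: [0.313, 0.2645, 0.3641]
eef_rot: [[-0.985, -0.174, -0.001], [-0.174, 0.985, -0.0], [0.001, 0.0, -1.0]]
ft_force: [-1.4, -0.2, 1.0]
finger_gap: 0.055
grasp_force: 0.0
```

Run:
```python
from h import *
look((.3137,.265))
goto(.3137,.2653,.249,190)
```

```text
29.85 [  7.9  24.3 -71.5 119.2  28.   56.   21.5] [0.313  0.2645 0.3641]
top 1396 [313.2 265. ] 12.6 z 0.1429
body [312.7 265.4] [54.2 53.8] 63.5 label dir -55.9
off [-0.08  0.06 11.53] rot [ 0.    -0.     0.001] yawnow -169.94
```

{"method": "send_rows", "body": {"offset": [[0,0.1,4],[0,0.1,8],[0,0.1,10.5],[0,0.1,11.5],[0,0.1,11.5],[0,0.1,11.5],[0,0.1,11.5],[0,0.1,11.5],[0,0.1,11.5]], "rot": [[0,0,0],[0,0,0],[0,0,0],[0,0,0],[0,0,0],[0,0,0],[0,0,0],[0,0,0],[0,0,0]], "grip": [5.5,5.5,5.5,5.5,5.5,2.5,2.5,2.5,2.5]}}

```text
clock: 31.02
position: [0.3132, 0.2656, 0.2504]
eef_rot: [[-0.984, -0.176, 0.002], [-0.176, 0.984, 0.0], [-0.002, -0.0, -1.0]]
ft_force: [-0.2, -1.8, 6.3]
finger_gap: 0.0341
grasp_force: 59.0
```

{"method": "send_rows", "body": {"offset": [[0,0,-1],[0,0,-3],[0,0,-6],[0,0,-8],[0,0,-8]], "rot": [[0,0,0],[0,0,0],[0,0,0],[0,0,0],[0,0,0]], "grip": [2.5,2.5,2.5,2.5,2.5]}}

```text
clock: 31.65
position: [0.313, 0.2658, 0.3307]
eef_rot: [[-0.984, -0.176, 0.002], [-0.176, 0.984, 0.002], [-0.003, 0.001, -1.0]]
ft_force: [-0.7, -0.3, -4.2]
finger_gap: 0.0342
grasp_force: 60.2
```

Run:
```python
from h import *
s=env.get_state();print(s["clock"],np.round(s["joints"],1),np.round(s["position"],4))
goto(.5724,.0560,.33,75)
```

```text
31.65 [  4.1  26.6 -67.8 122.1  32.   51.7  17.6] [0.313  0.2658 0.3307]
off [-21.83 -25.23   0.1 ] rot [3.00e-03 1.00e-03 2.01e+00] yawnow -169.84
```

{"method": "send_rows", "body": {"offset": [[-1,-1,0],[-3,-3,0],[-5,-6,0],[-7,-9,0],[-10,-12,0],[-12,-15,0],[-15,-18,0],[-17,-20,0],[-19,-22,0],[-20,-23,0]], "rot": [[0,0,0.15],[0,0,0.32],[0,0,0.49],[0,0,0.66],[0,0,0.83],[0,0,1.0],[0,0,1.17],[0,0,1.34],[0,0,1.51],[0,0,1.68]], "grip": [2.5,2.5,2.5,2.5,2.5,2.5,2.5,2.5,2.5,2.5]}}

```text
clock: 32.9
position: [0.5513, 0.0732, 0.328]
eef_rot: [[-0.062, 0.998, -0.002], [0.998, 0.062, -0.001], [-0.001, -0.002, -1.0]]
ft_force: [-0.5, 0.4, -2.8]
finger_gap: 0.034
grasp_force: 60.4
```

Run:
```python
from h import *
goto(.5724,.0560,.33,75)
```

```text
off [-1.85  2.   -0.21] rot [-0.001  0.001  0.323] yawnow 93.53
```

{"method": "send_rows", "body": {"offset": [[-0.5,0.5,0],[-1.8,2,0],[-1.8,2,0],[-1.8,2,0],[-1.8,2,0]], "rot": [[0,0,0.16],[0,0,0.32],[0,0,0.32],[0,0,0.32],[0,0,0.32]], "grip": [2.5,2.5,2.5,2.5,2.5]}}

```text
clock: 33.52
position: [0.5711, 0.0587, 0.3291]
eef_rot: [[0.246, 0.969, -0.001], [0.969, -0.246, 0.0], [0.0, -0.001, -1.0]]
ft_force: [-0.0, -0.2, -3.5]
finger_gap: 0.0342
grasp_force: 60.5
```

Run:
```python
from h import *
s=env.get_state()
c=capture("top");W=world(c);z=W[...,2];print(s["position"])
# carried body & tray as seen
p=W[near(W,(.5724,.056),.05)&(z>.1)&(z<.15)];print(len(p))
h=hsv(c);m=near(W,(.578,.104),.11)&(z>.015)&(z<.034)&(c["depth"]>0);q=cv2.minAreaRect((W[m][:,:2]*1e3).astype(np.float32));print(q)
cv2.imwrite("pics/t4.png",cv2.resize(c["img"][130:280,340:540,::-1],None,fx=3.5,fy=3.5,interpolation=cv2.INTER_CUBIC))
goto(.5724,.0560,.2544,75)
```

```text
[0.57106452 0.05873194 0.32905234]
491
((578.0369873046875, 103.95660400390625), (141.28363037109375, 140.93096923828125), 37.966796875)
off [-0.22  0.18  7.48] rot [-0.001 -0.     0.013] yawnow 75.75
```

View pics/t4.png

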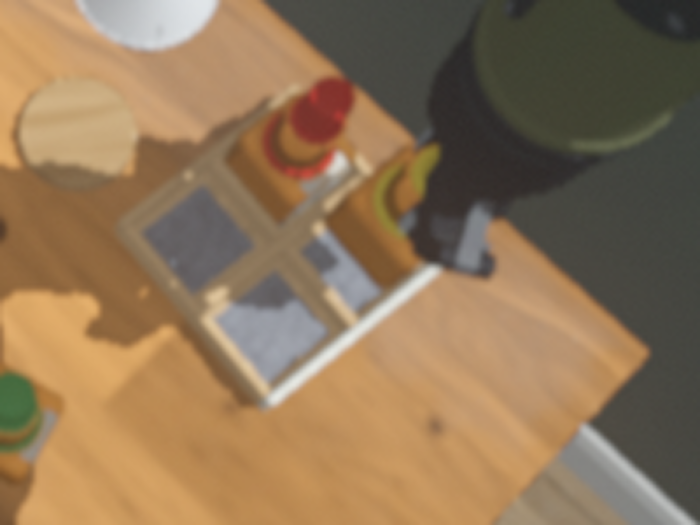

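The red flask's label is towards the white rail (crop 330,170) and yellow is aligned above its pocket (crop 400,215). Lowering.

{"method": "send_rows", "body": {"offset": [[-0.2,0.2,0.5],[-0.2,0.2,2],[-0.2,0.2,4],[-0.2,0.2,5.5],[-0.2,0.2,6.5],[-0.2,0.2,7.1],[-0.2,0.2,7.5],[-0.2,0.2,7.6],[-0.2,0.2,7.6]], "rot": [[0,0,0],[0,0,0],[0,0,0],[0,0,0],[0,0,0],[0,0,0],[0,0,0],[0,0,0],[0,0,0]], "grip": [2.5,2.5,2.5,2.5,2.5,2.5,2.5,2.5,2.5]}}

```text
clock: 34.7
position: [0.5731, 0.0561, 0.2544]
eef_rot: [[0.248, 0.969, 0.001], [0.969, -0.248, -0.0], [0.0, 0.001, -1.0]]
ft_force: [-3.1, -0.5, 5.8]
finger_gap: 0.0342
grasp_force: 61.2
```

{"method": "send_rows", "body": {"offset": [[0,0,0],[0,0,0],[0,0,0],[0,0,-3],[0,0,-8],[0,0,-13],[0,0,-13],[0,0,-13]], "rot": [[0,0,0],[0,0,0],[0,0,0],[0,0,0],[0,0,0],[0,0,0],[0,0,0],[0,0,0]], "grip": [5.5,5.5,5.5,5.5,5.5,5.5,5.5,5.5]}}

```text
clock: 35.7
position: [0.5729, 0.0555, 0.3829]
eef_rot: [[0.248, 0.969, -0.0], [0.969, -0.248, -0.0], [-0.0, -0.0, -1.0]]
ft_force: [0.2, -0.4, 0.1]
finger_gap: 0.0551
grasp_force: 0.0
```

Run:
```python
from h import *
c,W,s=look((.573,.057))
c=capture("top");W=world(c);z=W[...,2]
p=W[near(W,(.4962,.2746),.06)&(z>.05)&(z<.066)&(c["depth"]>0)][:,:2];print(cv2.minAreaRect((p*1e3).astype(np.float32)))
tops(W,c,(.4962,.2746),.025,.13,.17)
goto(.4959,.2746,.384,100)
```

```text
35.7 [ 12.8  27.8 -32.2  95.4  16.4  61.6 -38.7] [0.5729 0.0555 0.3829]
top 1277 [572.5  59.1] 12.4 z 0.1468
body [583.7  67. ] [82.2 54.2] 39.0 label dir 48.0
((468.6142883300781, 271.4171447753906), (54.4925537109375, 53.70242691040039), 60.119720458984375)
top 39 [474.4 271.4] 9.6 z 0.1441
off [ 19.32 -12.89  -0.2 ] rot [-0.002  0.001 -0.425] yawnow 75.62
```

Yellow is down. The green flask has been knocked to about (0.469, 0.271); I'll go above it and re-measure.

Run:
```python
from h import *
goto(.4686,.2714,.384,97)
```

```text
off [ 18.33 -15.46  -0.19] rot [-0.002  0.001 -0.373] yawnow 75.62
```

{"method": "send_rows", "body": {"offset": [[4,-4,0],[8,-8,0],[13,-12,0],[18.3,-15.5,0],[18.3,-15.5,0],[18.3,-15.5,0],[18.3,-15.5,0]], "rot": [[0,0,-0.1],[0,0,-0.2],[0,0,-0.3],[0,0,-0.373],[0,0,-0.373],[0,0,-0.373],[0,0,-0.373]], "grip": [5.5,5.5,5.5,5.5,5.5,5.5,5.5]}}

```text
clock: 36.67
position: [0.4692, 0.2699, 0.3825]
eef_rot: [[-0.119, 0.993, -0.001], [0.993, 0.119, -0.001], [-0.001, -0.001, -1.0]]
ft_force: [0.8, -0.3, 0.5]
finger_gap: 0.0549
grasp_force: 0.0
```

Run:
```python
from h import *
c,W,s=look((.4686,.2714),"w5")
goto(.4686,.2714,.2495,97)
```

```text
36.675 [ -6.   26.1 -39.6 100.4  18.9  60.4 -45.4] [0.4692 0.2699 0.3825]
top 1185 [468.3 271.6] 12.4 z 0.1429
body [468.7 272.2] [54.  54.2] 60.7 label dir -148.6
off [ 0.16 -0.03 13.32] rot [-0.001  0.001 -0.003] yawnow 96.84
```

View pics/w5.png

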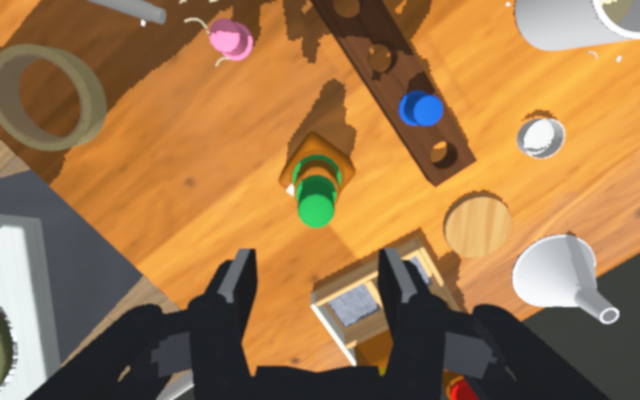

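The green flask stands upright with its stopper in place (316,190) and the label on its lower-left side. Grasping.

{"method": "send_rows", "body": {"offset": [[0.2,0,5],[0.2,0,9],[0.2,0,12],[0.2,0,13.3],[0.2,0,13.3],[0.2,0,13.3],[0.2,0,13.3],[0.2,0,13.3],[0.2,0,13.3]], "rot": [[0,0,0],[0,0,0],[0,0,0],[0,0,0],[0,0,0],[0,0,0],[0,0,0],[0,0,0],[0,0,0]], "grip": [5.5,5.5,5.5,5.5,5.5,2.5,2.5,2.5,2.5]}}

```text
clock: 37.85
position: [0.4683, 0.2738, 0.2517]
eef_rot: [[-0.122, 0.993, 0.002], [0.993, 0.122, 0.001], [0.001, 0.002, -1.0]]
ft_force: [-2.2, -0.8, 6.2]
finger_gap: 0.034
grasp_force: 60.2
```

{"method": "send_rows", "body": {"offset": [[0,0,-1],[0,0,-3],[0,0,-6],[0,0,-8],[0,0,-8]], "rot": [[0,0,0],[0,0,0],[0,0,0],[0,0,0],[0,0,0]], "grip": [2.5,2.5,2.5,2.5,2.5]}}

```text
clock: 38.48
position: [0.4684, 0.2737, 0.332]
eef_rot: [[-0.121, 0.993, 0.003], [0.993, 0.121, 0.002], [0.001, 0.003, -1.0]]
ft_force: [-0.0, 0.3, -2.3]
finger_gap: 0.0343
grasp_force: 60.1
```

Run:
```python
from h import *
s=env.get_state();print(s["clock"],np.round(s["joints"],1),np.round(s["position"],4))
goto(.5840,.1514,.33,74.4)
```

```text
38.475 [ -7.7  29.2 -38.1 104.3  22.   53.8 -48.5] [0.4684 0.2737 0.332 ]
off [-13.54   9.99   0.22] rot [ 0.003 -0.002  0.394] yawnow 96.98
```

{"method": "send_rows", "body": {"offset": [[-3,2,0],[-7,5,0],[-11,8,0],[-13.4,10,0],[-13.4,10,0],[-13.4,10,0],[-13.4,10,0]], "rot": [[0,0,0.1],[0,0,0.2],[0,0,0.3],[0,0,0.394],[0,0,0.394],[0,0,0.394],[0,0,0.394]], "grip": [2.5,2.5,2.5,2.5,2.5,2.5,2.5]}}

```text
clock: 39.35
position: [0.5829, 0.1538, 0.3301]
eef_rot: [[0.266, 0.964, -0.001], [0.964, -0.266, 0.0], [0.0, -0.001, -1.0]]
ft_force: [0.7, -0.5, -3.3]
finger_gap: 0.0336
grasp_force: 60.3
```

Run:
```python
from h import *
s=env.get_state();print(np.round(s["position"],4))
goto(.5845,.1531,.2557,74.4)
```

```text
[0.5829 0.1538 0.3301]
off [-0.02  0.18  7.44] rot [-0.001 -0.     0.003] yawnow 74.57
```

{"method": "send_rows", "body": {"offset": [[0,0.2,0.5],[0,0.2,2],[0,0.2,4],[0,0.2,5.5],[0,0.2,6.5],[0,0.2,7.1],[0,0.2,7.5],[0,0.2,7.6],[0,0.2,7.6]], "rot": [[0,0,0],[0,0,0],[0,0,0],[0,0,0],[0,0,0],[0,0,0],[0,0,0],[0,0,0],[0,0,0]], "grip": [2.5,2.5,2.5,2.5,2.5,2.5,2.5,2.5,2.5]}}

```text
clock: 40.48
position: [0.5856, 0.1525, 0.2558]
eef_rot: [[0.268, 0.963, 0.001], [0.963, -0.268, 0.0], [0.001, 0.001, -1.0]]
ft_force: [-4.2, -0.5, 6.1]
finger_gap: 0.0343
grasp_force: 61.1
```

Contact on the floor at the expected height. Releasing, then backing the arm away for a final look.

{"method": "send_rows", "body": {"offset": [[0,0,0],[0,0,0],[0,0,0],[0,0,-3],[0,0,-8],[0,0,-13],[-6,2,-14],[-12,4,-14],[-18,6,-14],[-24,8,-14]], "rot": [[0,0,0],[0,0,0],[0,0,0],[0,0,0],[0,0,0],[0,0,0],[0,0,0],[0,0,0],[0,0,0],[0,0,0]], "grip": [5.5,5.5,5.5,5.5,5.5,5.5,5.5,5.5,5.5,5.5]}}

```text
clock: 41.72
position: [0.598, -0.0988, 0.3945]
eef_rot: [[0.268, 0.963, 0.001], [0.963, -0.268, -0.0], [0.0, 0.001, -1.0]]
ft_force: [1.1, -0.2, 0.4]
finger_gap: 0.0552
grasp_force: 0.0
```

{"method": "send_rows", "body": {"offset": [[-6,1,0],[-12,1,0],[-12,1,0],[-12,1,0],[-12,1,0]], "rot": [[0,0,0],[0,0,0],[0,0,0],[0,0,0],[0,0,0]], "grip": [5.5,5.5,5.5,5.5,5.5]}}

```text
clock: 42.35
position: [0.576, -0.2133, 0.3945]
eef_rot: [[0.266, 0.964, 0.001], [0.964, -0.266, 0.001], [0.001, 0.0, -1.0]]
ft_force: [-0.3, 0.7, 0.0]
finger_gap: 0.0547
grasp_force: 0.0
```

Run:
```python
from h import *
c=capture("top");W=world(c);print(env.get_state()["clock"],env.get_state()["position"])
for xy in [(.626,.1),(.573,.058),(.584,.152)]: tops(W,c,xy,.025,.13,.17)
a=cv2.resize(c["img"][90:270,320:540,::-1],None,fx=1.8,fy=1.8,interpolation=cv2.INTER_CUBIC)
d=capture("scene");b=cv2.resize(d["img"][150:250,310:450,::-1],(396,324),interpolation=cv2.INTER_CUBIC)
cv2.imwrite("pics/end.png",np.hstack([a,b]))
```

```text
42.4 [ 0.57600815 -0.21325776  0.39452731]
top 174 [626.  101.2] 12.5 z 0.1477
top 183 [572.  59.] 12.6 z 0.1476
top 169 [584.1 152. ] 12.3 z 0.1478
```

View pics/end.png

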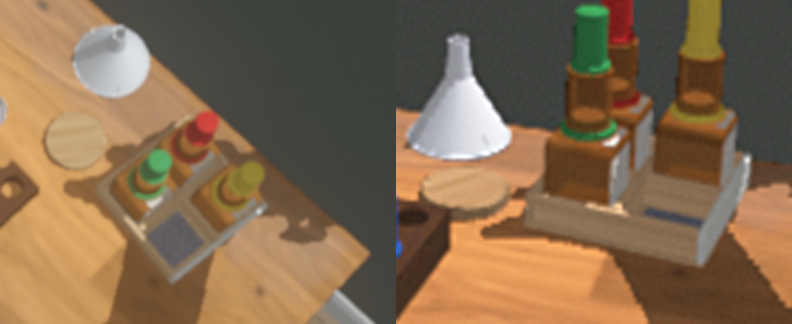

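The three flasks stand seated in the tray with their labels facing the white rail, all tops at 0.148 m, and the funnel and lid unmoved.

```bash
python3 -c "
from station import ticket
print(ticket.close_job())"
```

```text
the job is handed in; nothing more can be done
None
```

I handed the job in at about 42 s: the red, yellow and green flasks are stoppered and standing on the tray floor with labels to the white rail; the blue flask was absent, so its stopper stayed in the block, and no verdict came back.

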